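# Index the packing turntable and bring the scanner to bear on the label

### The job

Turn the packing turntable anticlockwise (seen from above) by its knob to the next stop, a quarter turn on, so that the parcel's address label comes round towards the scanner holder. Then draw the barcode scanner up out of its holder, turn it from nose-down to a slant of about 45 degrees with its handle below, and hold it raised in front of the parcel, its window pointing at the middle of the label from about a hand's breadth (10 to 15 cm) away and touching nothing but the gripper. Finish holding it there, and leave the parcel standing on the turntable and everything else on the table where it is.

Things in the scene. Friction and masses are not known exactly. Their poses are not given: they have to be found in the camera images.
- turntable_base: Grey square base plate (230 mm, top 16 mm high) of the packing turntable, fixed on the table. Origin on the turntable's vertical axis, on the table top; z up. It carries an aluminium disc, 300 mm in diameter, 12 mm thick, whose rubber-matted top is 46 mm above the table.
- turntable (a joint): Disc angle about its vertical axis, rad, growing anticlockwise seen from above; turns both ways. Spring detents every 1.571 rad; it starts in the stop at 0, the next anticlockwise is at 1.571. Leaving a stop takes about 4 N at the knob; the roller falls into a stop from within about 0.08 rad and pushes the disc away from it when left farther short; in between the disc turns lightly and stays where it is left.
- knob (a point): Middle of the black upright knob, a cylinder 22 mm in diameter, 44 mm tall, on a 10 mm stem on the disc, 130 mm from the axis; it turns with the disc. The point is 86 mm above the table, the knob spans 64 to 108 mm. At the start it is on the robot's side, behind the parcel's unlabelled face, about 60 mm clear of it. Axes turn with the disc.
- parcel: Cardboard carton, 120 mm (own x) x 170 mm (own y) x 90 mm tall, 0.6 kg, standing loose on the middle of the disc. Origin at the centre of its underside, z up. The label is on its +x face; +x is the outward normal of the label. The label folds 30 mm over the top edge, so its side is seen from above. At the start +x points away from the knob.
- label (a point): Middle of the white address label with barcode (105 mm wide, 70 mm high) on the parcel's +x side face, 45 mm above the parcel's underside, 60 mm from its middle; axes as the parcel's.
- holder: Scanner holder: an open-topped black plastic cup on a dark steel plate (130 x 120 x 8 mm) fixed on the table. Origin under the cup's centre, on the table, z up. Cup inside 46.5 mm (own x) x 52.5 mm (own y), walls 4 mm, inner floor 12 mm and rim 60 mm above the table.
- scanner: Cordless pistol-grip barcode scanner, 190 g, nose-down in the cup. Origin at the centre of the nose; own z runs from the nose back through the head (up in the holder): it looks along own -z. Hood 44 (x) x 50 (y) mm, z 0 to 50 mm; head 40 x 46 mm, z to 115 mm. Handle along own -x from z 71-105 mm, leaning 12 deg to +z, 30 mm wide (y), butt at x -131, z 115 mm. Mass centre about x -25, z 65 mm.
- window (a point): Scan window at the centre of the scanner's nose, axes as the scanner's (it looks along -z). In the holder it is 12 mm above the table and the scanner leans some 3 degrees towards its handle; the nose must rise 50 mm to clear the cup's rim.
- head (a point): Middle of the scanner's head, 90 mm behind the nose: the place to grasp it, across its flat 46 mm width (own y). The head stands free of the cup from 60 to 127 mm above the table. Axes as the scanner's.
- seal_jar: Bystander: glass jar of coloured plastic seals with steel lid, 80 mm in diameter, 121 mm tall; origin at the centre of its underside.
- radio: Bystander: blue handheld radio standing upright, 34 x 58 x 112 mm with an antenna to 195 mm; origin at the centre of its underside.
- spanner: Bystander: steel spanner lying flat along its own x, 200 mm long; origin at its underside.
- bamboo_rod: Bystander: bamboo pointer rod lying along its own y, 500 mm long, 12 mm thick; origin at its middle, underside.
- small_carton: Bystander: small flat carton 130 x 100 x 55 mm; origin at the centre of its underside.
Things that resemble listed ones, but are neither listed nor needed, are in the scene too. Leave any orange look-alike of the scanner alone.

How it is judged:
On the way, in this order (a step that is already met when the one before it is completed fails the run):
1. the turntable rests in the next stop anticlockwise while the scanner is still in its holder (value of joint turntable between 1.5 and 1.64 rad and velocity of joint turntable between -0.05 and 0.05 rad/s and distance between scanner and holder below 0.03 m), for 0.3 s.
2. the scanner is drawn clear above its holder, held by the fingers alone (contact force between the fingers and scanner above 1 N and contact force between scanner and holder below 0.1 N and height (world z) of window above 0.065 m), for 0.1 s.
At the end, for the whole second after the job is handed in: Turntable at rest in the stop at 1.571 rad (+-0.07), parcel upright on it (40 mm). Scanner still, held by fingers only, window over 65 mm up, in front of the label and 60-220 mm from it, label middle within 35 mm of its axis, sight within 60 deg of square, handle 18 deg or more below level (all of step 2 and value of joint turntable between 1.5 and 1.64 rad and velocity of joint turntable between -0.05 and 0.05 rad/s and distance between window and label between 0.06 and 0.22 m and z of label in the frame of scanner below -0.05 m and x of window in the frame of parcel above 0.09 m and x of label in the frame of scanner between -0.035 and 0.035 m and y of label in the frame of scanner between -0.035 and 0.035 m and angle between the z axis of scanner and the x axis of parcel, either way round below 1.05 rad and angle between scanner's own x axis and vertical below 1.25 rad and contact force between scanner and parcel below 0.1 N and contact force between scanner and turntable_base below 0.1 N and contact force between scanner and seal_jar below 0.1 N and contact force between scanner and radio below 0.1 N and contact force between scanner and spanner below 0.1 N and contact force between scanner and bamboo_rod below 0.1 N and contact force between scanner and small_carton below 0.1 N and linear speed of scanner below 0.04 m/s and horizontal distance between parcel and turntable_base below 0.04 m and angle between parcel's own z axis and vertical below 0.1 rad); the arm keeps its last pose, push and grip.
It fails at once if a bystander is pushed away (over 40 mm) (distance of any of seal_jar, radio, spanner, bamboo_rod, small_carton from where it was at the start of the episode above 0.04 m).
It fails at once if a bystander is knocked over (angle between any of seal_jar, radio, spanner, bamboo_rod, small_carton's own z axis and vertical above 0.5 rad).
It also fails if it takes over 51 s, if anything falls off the work surface, if the arm or the gripper's body presses on something with over 40 N, if the wrist force passes 120 N, or if a joint passes its speed limit or range.

### The arm

A 7-joint arm with a two-finger parallel gripper is mounted at the origin on the work surface. World frame = base frame: x ahead of the robot, y to its left, z up, the work surface at z = 0. Lengths are in m, angles in rad, forces in N, time in s.
With the tool pointing down it reaches from about 0.425 to 0.875 m from the base axis. Payload 4.7 kg.
Tool frame: the origin (TCP) lies where the fingers leave the gripper's body, on its centre line; the fingertips stand 70 mm ahead of it and the grasp point (between the pads) lies 51 mm ahead of it; z points along the fingers, y is the line along which they close (so a half turn about z gives the same grasp; the last joint's range is limited). The gripper opens to 87 mm and grips with 3 to 60 N. Pads are 19 mm wide; open, the fingers measure 117 mm over their backs; the gripper's body (75 mm by 190 mm) begins 51 mm behind the grasp point.
Start: joints at [-1.167, 0.321, -0.07, 1.45, 0.023, 1.371, -0.057], TCP at [0.247, 0.601, 0.292] pointing down, gripper open.
Joint ranges: [-2.86, 2.86], [-0.3, 2.09], [-1.38, 1.24], [0.06, 2.45], [-1.56, 4.7], [0.09, 2.05], [-2.69, 2.69]. Speed limits (rad/s): [2.57, 2.57, 3.14, 3.14, 3.14, 3.14, 3.14].

### API

Orientations are given as a rotation vector (axis times angle).
In Python, from bench import get_state, get_image, get_calibration, close_job gives the robot as it stands.
- The arm moves only by the tool send_rows, never from a script. Its argument "rows" is a list of rows, each an object of numbers: "hand": the finger opening in mm, from 0 to 87; "x", "y", "z": the shift along the world's x, y, z in mm; "roll": the turn about the world's z in degrees. A call has 1 to 10 rows; each row shifts and turns the commanded pose from where the row before left it; what a row does not reach is not made up. A row lasts 1/10 s, in which the tool goes at most 50 mm and 8.59 degrees, less where a joint would pass 70% of its speed; a pose out of reach is approached as far as the arm can. A call is refused whole if a number of a shift passes 50 or a number of a turn 8.59, either way. A call with a gripper value outside its range is refused whole. The fingers move at their own pace and stop on an object; "force" is the grip in N (left out, the last holds). Time passes only in rows, so rows that do not move let the fingers close. It gives the time, the measured TCP pose, the force, the opening and the grip force at its end, in the units of the state.
- get_state(): the state, without advancing time (a new reading comes with each control period).
- get_image(name): name is "side" or "top"; returns the picture (480x640x3 uint8, blue, green, red); there is no depth.
- get_calibration(name): a dict with "mtx" (3x3 intrinsics, pixels), "D" ([k1, k2, p1, p2, k3] as OpenCV has them; the pictures are not rectified), "world_from_camera" (4x4, takes a point from camera to world coordinates). Camera axes: x right, y down, z forward; pixel columns grow to the right and rows downward; lengths in m; the calibration is good to about 2 mm. A picture is of the moment at which its call begins. get_calibration takes no time and is no camera call.
- close_job(): hands the job in; it is judged then, once.
The state is a dict: "time": time; "joint_positions": joint angles; "qd": joint speeds; "joint_torque": joint torques, N m; "position": TCP position; "tool_rot": TCP orientation; "ft_force": force on the tool from outside, world axes, zero at the start; "torque": the same for the moment, N m; "grip_width": opening from 0.0 (shut) to 1.0 (fully open); "grip_force": force on a finger pad.
Only numpy, scipy, OpenCV 4.12 (cv2) and the standard library are available. Lean on these libraries where they do the work, as an engineer would, in place of code of your own. Each camera call takes 0.05 s, during which the arm holds its last target. There are 200 camera calls.

## Working session

There is one attempt and no reset: what is moved stays moved. The work goes in short steps, Python scripts to look and compute and a tool call to move; the robot and the scene stay as the last step left them, time stands still between calls to the robot, and variables do not carry over. Pictures are saved under pics/ and viewed, at most 10 in all, crops included, and the job is handed in when it is done.

Besides the shell and the picture viewer there is one more tool, called after "Emit:" as name(argument=value, ...), one argument or row to a line, values as JSON. send_rows: Moves the arm, as the interface text tells. Its arguments: {"type":"object","properties":{"rows":{"type":"array","items":{"type":"object","properties":{"hand":{"type":"number"},"x":{"type":"number"},"y":{"type":"number"},"z":{"type":"number"},"roll":{"type":"number"}}}},"force":{"type":"number"}},"required":["rows"]}

```bash
mkdir -p pics
cat > h.py <<'E'
import numpy as np, cv2
from bench import get_state, get_image, get_calibration
def ray(cam,uv):
    c=get_calibration(cam);K=np.array(c["mtx"]);D=np.array(c["D"]);T=np.array(c["world_from_camera"])
    p=cv2.undistortPoints(np.array([[uv]],float),K,D)[0,0]
    return T[:3,3],T[:3,:3]@np.array([p[0],p[1],1])
def atz(cam,uv,z):
    o,d=ray(cam,uv);return np.round(o+d*(z-o[2])/d[2],4)
def tri(uvs,uvt):
    o1,d1=ray("side",uvs);o2,d2=ray("top",uvt)
    s=np.linalg.lstsq(np.c_[d1,-d2],o2-o1,rcond=None)[0]
    a,b=o1+s[0]*d1,o2+s[1]*d2
    return np.round((a+b)/2,4),np.linalg.norm(a-b)
def proj(cam,P):
    c=get_calibration(cam);W=np.linalg.inv(np.array(c["world_from_camera"]))
    return cv2.projectPoints(np.atleast_2d(np.array(P,float)),cv2.Rodrigues(W[:3,:3])[0],W[:3,3],np.array(c["mtx"]),np.array(c["D"]))[0][:,0]
E
python3 - <<'E'
from h import *
for n in("side","top"):
    cv2.imwrite(f"pics/{n}0.png",get_image(n)); print(n,np.round(get_calibration(n)["world_from_camera"],3))
print(get_state())
E
```

```text
side [[ 0.937 -0.255  0.238  0.146]
 [-0.349 -0.703  0.62  -0.682]
 [ 0.009 -0.664 -0.748  0.951]
 [ 0.     0.     0.     1.   ]]
top [[-0.024 -0.993  0.113  0.301]
 [-1.     0.026  0.018  0.024]
 [-0.02  -0.112 -0.993  1.097]
 [ 0.     0.     0.     1.   ]]
{'time': 0.1, 'joint_positions': array([-1.16694667,  0.32175337, -0.07011128,  1.4515361 ,  0.02263251,
        1.37080328, -0.05690096]), 'qd': array([ 7.33060669e-04, -3.31952045e-03, -1.35664428e-03, -3.45513227e-03,
        1.40996411e-03, -2.92950659e-04, -9.43262710e-05]), 'joint_torque': array([-5.05755088e-04, -4.92572629e+01, -4.06131791e-01, -3.13395309e+01,
       -6.42095553e-02,  3.95061972e-02,  6.57460782e-05]), 'position': array([0.24686404, 0.60089667, 0.29127657]), 'tool_rot': array([-6.08217795e-01, -3.08193196e+00,  2.66855156e-03]), 'ft_force': array([0.17008382, 0.17802829, 0.52745927]), 'torque': array([ 0.00551865,  0.01479348, -0.03297039]), 'grip_force': 0.0, 'grip_width': 0.9999025699912295}
```

View pics/top0.png

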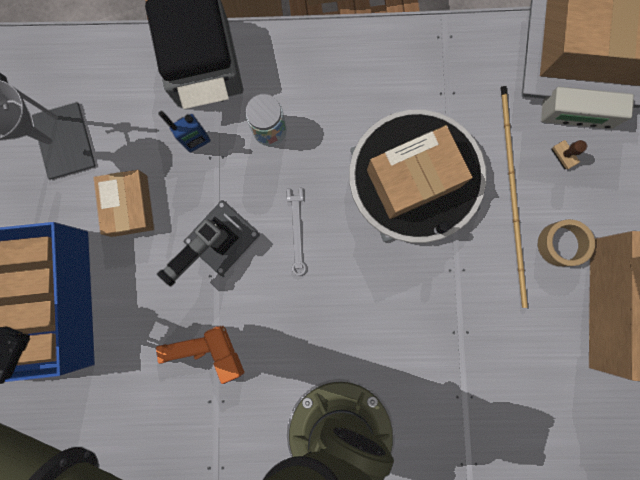

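View pics/side0.png

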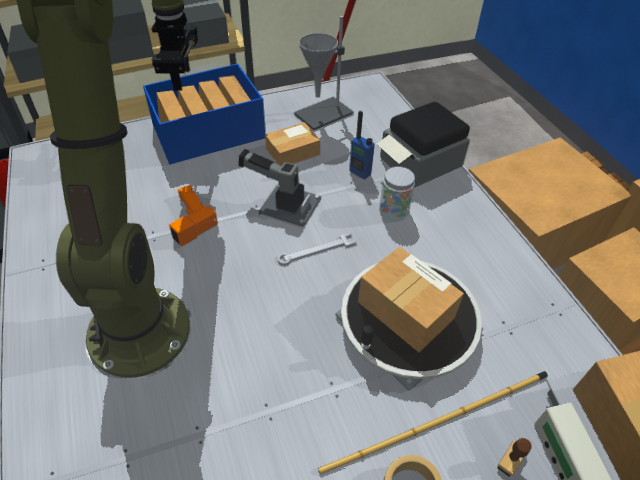

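Run:
```python
from h import *
t=cv2.imread("pics/top0.png");s=cv2.imread("pics/side0.png")
a=cv2.resize(t[190:300,150:270],None,fx=5,fy=5,interpolation=2)[:,:600]
cv2.imwrite("pics/c1.png",a)
b=cv2.resize(t[100:250,340:500],None,fx=4,fy=4,interpolation=2)
cv2.imwrite("pics/c2.png",b)
```

```text
(no output)
```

View pics/c1.png

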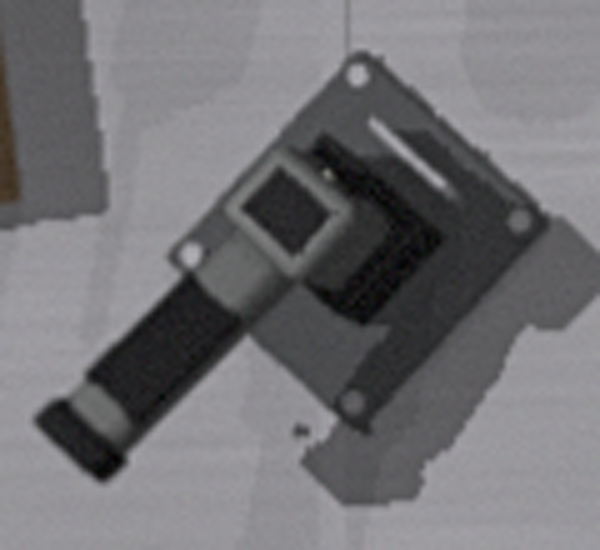

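View pics/c2.png

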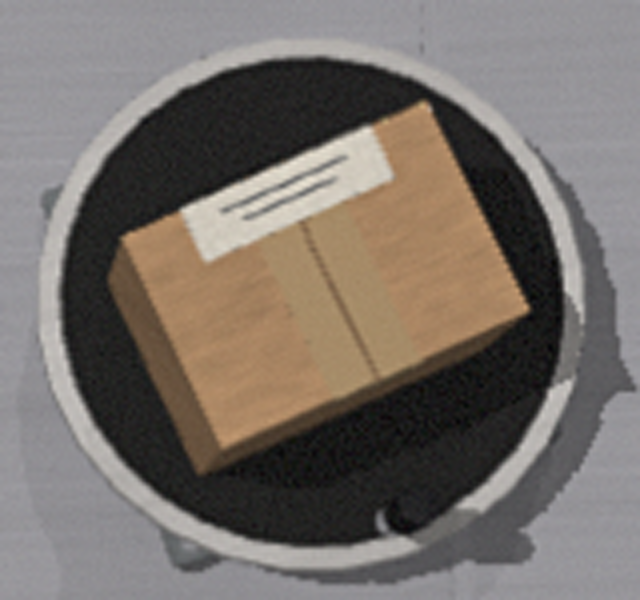

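Run:
```python
from h import *
f1=lambda u,v:(150+u/5,190+v/5); f2=lambda u,v:(340+u/4,100+v/4)
sc=[atz("top",f1(*p),.008) for p in[(357,73),(520,219),(352,403),(190,254)]]
print("screws",sc,np.mean(sc,0))
h=[atz("top",f1(*p),.127) for p in[(283,150),(352,210),(297,280),(228,207)]]
print("head",h,np.mean(h,0))
print("butt",atz("top",f1(80,440),.127))
d=[atz("top",f2(*p),.046) for p in[(40,305),(582,305),(311,38),(311,570)]]
print("disc",d,np.mean(d[:2],0)[1],np.mean(d[2:],0)[0])
p=[atz("top",f2(*p),.136) for p in[(120,238),(428,100),(528,310),(220,448)]]
print("parcel",p,np.mean(p,0), np.linalg.norm(p[0]-p[1]),np.linalg.norm(p[2]-p[1]))
n=(p[0]+p[1]-p[2]-p[3])[:2];print("label yaw",np.degrees(np.arctan2(n[1],n[0])))
k=(p[2]+p[3]);print("knob",atz("top",f2(410,513),.086),tri((367,334),f2(408,513)))
s=cv2.imread("pics/side0.png");t=cv2.imread("pics/top0.png")
g=lambda im,x,y:cv2.convertScaleAbs(cv2.resize(im[y:y+60,x:x+60],(390,390),interpolation=2),alpha=2.2,beta=20)
cv2.imwrite("pics/c3.png",np.hstack([g(s,337,305),g(t,410,200)]))
```

```text
screws [array([0.5089, 0.2565, 0.008 ]), array([0.4398, 0.1828, 0.008 ]), array([0.3586, 0.2591, 0.008 ]), array([0.4278, 0.3323, 0.008 ])] [0.433775 0.257675 0.008   ]
head [array([0.4554, 0.2611, 0.127 ]), array([0.4301, 0.2332, 0.127 ]), array([0.4023, 0.2555, 0.127 ]), array([0.4327, 0.2833, 0.127 ])] [0.430125 0.258275 0.127   ]
butt [0.3404 0.342  0.127 ]
disc [array([ 0.5572, -0.0363,  0.046 ]), array([ 0.548 , -0.3311,  0.046 ]), array([ 0.704 , -0.1913,  0.046 ]), array([ 0.4066, -0.1778,  0.046 ])] -0.1837 0.5553
parcel [array([ 0.5686, -0.0725,  0.136 ]), array([ 0.6349, -0.2301,  0.136 ]), array([ 0.5252, -0.274 ,  0.136 ]), array([ 0.4599, -0.1184,  0.136 ])] [ 0.54715 -0.17375  0.136  ] 0.17097792255142186 0.11815794514123884
label yaw 22.351100476905664
knob [ 0.4311 -0.2227  0.086 ] (array([ 0.4325, -0.2216,  0.0883]), np.float64(0.0035575838283509213))
```

View pics/c3.png

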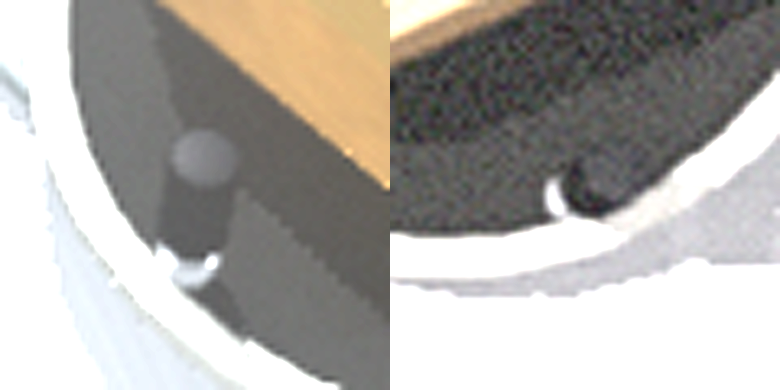

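Run:
```python
from h import *
s=(337+204/6.5,305+157/6.5)
print(atz("side",s,.108), proj("top",[atz("side",s,.108)]), atz("top",(410+(612-390)/6.5,200+190/6.5),.108))
print(proj("top",[[.5535,-.184,.046]]))
st=get_state();R=cv2.Rodrigues(st["tool_rot"])[0];print(R.round(3))
```

```text
[ 0.4347 -0.2234  0.108 ] [[445.34508014 225.03058518]] [ 0.4261 -0.2205  0.108 ]
[[417.4472772  175.90284295]]
[[-0.925  0.38  -0.001]
 [ 0.38   0.925 -0.002]
 [-0.    -0.002 -1.   ]]
```

Emit:
send_rows(
  rows=[
    {"x": 35, "y": -35, "roll": -7},
    {"x": 35, "y": -35, "roll": -7},
    {"x": 35, "y": -35, "roll": -7},
    {"x": 35, "y": -35, "roll": -7},
    {"x": 35, "y": -35, "roll": -7},
    {"x": 8, "y": -47, "roll": -7},
    {"x": 8, "y": -47, "roll": -7},
    {"x": 8, "y": -47, "roll": -7},
    {"x": 8, "y": -47, "roll": -7},
    {"x": 8, "y": -47, "roll": -7},
  ],
)

```text
schema error: expected keys hand, x, y, z, roll
```

Emit:
send_rows(
  rows=[
    {"y": -45, "roll": -7},
    {"y": -45, "roll": -7},
    {"y": -45, "roll": -7},
    {"y": -45, "roll": -7},
    {"y": -45, "roll": -7},
    {"y": -45, "roll": -7},
    {"y": -45, "roll": -7},
    {"y": -45, "roll": -7},
    {"y": -45, "roll": -7},
    {"x": -31, "y": -8, "roll": -7},
  ],
)

```text
schema error: expected keys hand, x, y, z, roll
```

Emit:
send_rows(
  rows=[
    {"z": -30},
    {"z": -40},
    {"z": -10},
    {},
  ],
)

```text
schema error: expected keys hand, x, y, z, roll
```

Run:
```python
from h import *
st=get_state();R=cv2.Rodrigues(st["tool_rot"])[0]
print(st["position"],R.round(3),st["joint_positions"].round(2))
s=get_image("side");t=get_image("top")
g=lambda im,x,y:cv2.resize(im[y:y+150,x:x+130],(390,450),interpolation=2)
cv2.imwrite("pics/c4.png",np.hstack([g(s,310,220),g(t,380,140)]))
```

```text
[0.24686404 0.60089667 0.29127657] [[-0.925  0.38  -0.001]
 [ 0.38   0.925 -0.002]
 [-0.    -0.002 -1.   ]] [-1.17  0.32 -0.07  1.45  0.02  1.37 -0.06]
```

View pics/c4.png

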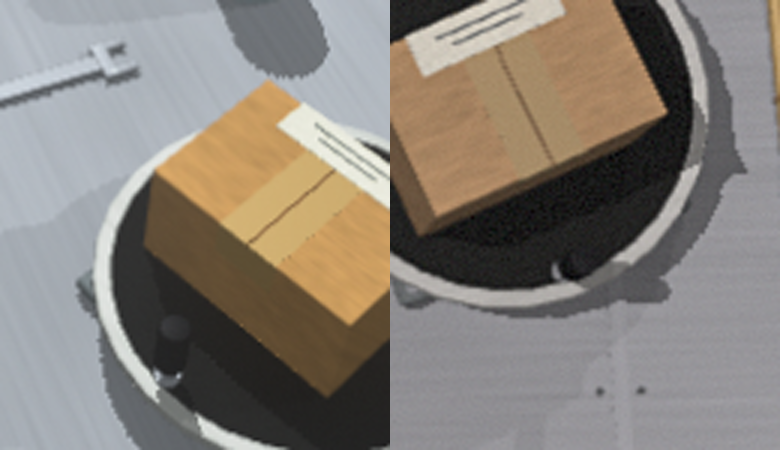

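The picture shows nothing moved: the calls were refused, because all five keys are needed in each row.

Emit:
send_rows(
  rows=[
    {"hand": 87, "x": 35, "y": -35, "z": 0, "roll": -7},
    {"hand": 87, "x": 35, "y": -35, "z": 0, "roll": -7},
    {"hand": 87, "x": 35, "y": -35, "z": 0, "roll": -7},
    {"hand": 87, "x": 35, "y": -35, "z": 0, "roll": -7},
    {"hand": 87, "x": 35, "y": -35, "z": 0, "roll": -7},
    {"hand": 87, "x": 8, "y": -47, "z": 0, "roll": -7},
    {"hand": 87, "x": 8, "y": -47, "z": 0, "roll": -7},
    {"hand": 87, "x": 8, "y": -47, "z": 0, "roll": -7},
    {"hand": 87, "x": 8, "y": -47, "z": 0, "roll": -7},
    {"hand": 87, "x": 8, "y": -47, "z": 0, "roll": -7},
  ],
)

```text
time: 1.2
position: [0.462, 0.1892, 0.2922]
tool_rot: [-2.272, -2.17, -0.0]
ft_force: [0.5, -0.2, -0.5]
grip_width: 1.0
grip_force: 0.0
```

Emit:
send_rows(
  rows=[
    {"hand": 87, "x": 0, "y": -45, "z": 0, "roll": -7},
    {"hand": 87, "x": 0, "y": -45, "z": 0, "roll": -7},
    {"hand": 87, "x": 0, "y": -45, "z": 0, "roll": -7},
    {"hand": 87, "x": 0, "y": -45, "z": 0, "roll": -7},
    {"hand": 87, "x": 0, "y": -45, "z": 0, "roll": -7},
    {"hand": 87, "x": 0, "y": -45, "z": 0, "roll": -7},
    {"hand": 87, "x": 0, "y": -45, "z": 0, "roll": -7},
    {"hand": 87, "x": 0, "y": -45, "z": 0, "roll": -7},
    {"hand": 87, "x": 0, "y": -45, "z": 0, "roll": -7},
    {"hand": 87, "x": -31, "y": -8, "z": 0, "roll": -7},
  ],
)

```text
time: 2.2
position: [0.4316, -0.2265, 0.291]
tool_rot: [3.101, 0.465, -0.008]
ft_force: [-0.6, 0.2, -0.6]
grip_width: 1.0
grip_force: 0.0
```

Emit:
send_rows(
  rows=[
    {"hand": 87, "x": 0, "y": 0, "z": -30, "roll": 0},
    {"hand": 87, "x": 0, "y": 0, "z": -40, "roll": 0},
    {"hand": 87, "x": 0, "y": 0, "z": -10, "roll": 0},
    {"hand": 87, "x": 0, "y": 0, "z": 0, "roll": 0},
  ],
)

```text
time: 2.6
position: [0.4301, -0.2213, 0.2112]
tool_rot: [-3.103, -0.482, 0.005]
ft_force: [-0.4, 0.3, 0.4]
grip_width: 0.997
grip_force: 0.0
```

Run:
```python
from h import *
st=get_state();R=cv2.Rodrigues(st["tool_rot"])[0]
print(st["position"],R.round(3),st["joint_positions"].round(2))
s=get_image("side");t=get_image("top")
g=lambda im,x,y:cv2.resize(im[y:y+150,x:x+130],(390,450),interpolation=2)
cv2.imwrite("pics/c5.png",np.hstack([g(s,310,220),g(t,380,140)]))
```

```text
[ 0.43007414 -0.22130786  0.21118683] [[ 0.953  0.303 -0.004]
 [ 0.303 -0.953  0.   ]
 [-0.003 -0.001 -1.   ]] [-0.33  0.01  0.77  1.98 -0.01  1.16 -0.83]
```

View pics/c5.png

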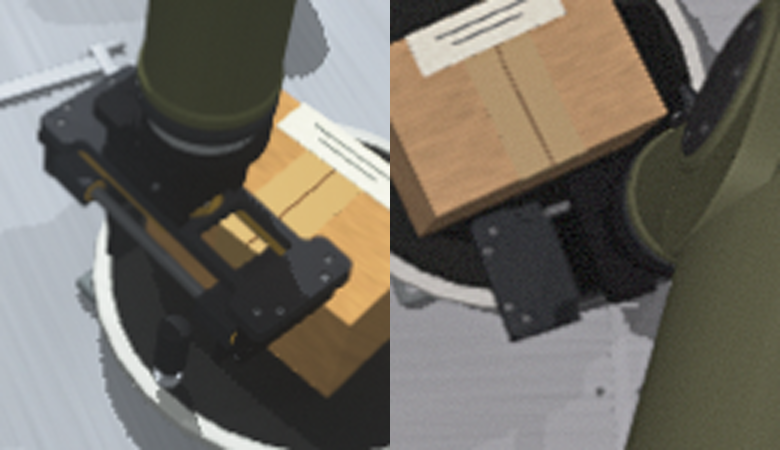

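Emit:
send_rows(
  rows=[
    {"hand": 87, "x": 0, "y": 0, "z": -30, "roll": 0},
    {"hand": 87, "x": 0, "y": 0, "z": -25, "roll": 0},
    {"hand": 87, "x": 0, "y": 0, "z": -16, "roll": 0},
    {"hand": 87, "x": 0, "y": 0, "z": 0, "roll": 0},
  ],
)

```text
time: 3.1
position: [0.431, -0.2214, 0.1411]
tool_rot: [-3.104, -0.483, 0.002]
ft_force: [-0.1, 0.1, 0.5]
grip_width: 1.001
grip_force: 0.0
```

Emit:
send_rows(
  force=12,
  rows=[
    {"hand": 15, "x": 0, "y": 0, "z": 0, "roll": 0},
    {"hand": 15, "x": 0, "y": 0, "z": 0, "roll": 0},
    {"hand": 15, "x": 0, "y": 0, "z": 0, "roll": 0},
    {"hand": 15, "x": 0, "y": 0, "z": 0, "roll": 0},
    {"hand": 15, "x": 0, "y": 0, "z": 0, "roll": 0},
  ],
)

```text
time: 3.6
position: [0.4313, -0.2218, 0.1417]
tool_rot: [3.104, 0.483, 0.001]
ft_force: [0.4, 0.5, 0.1]
grip_width: 0.631
grip_force: 0.0
```

Emit:
send_rows(
  rows=[
    {"hand": 15, "x": 0, "y": 0, "z": 0, "roll": 0},
    {"hand": 15, "x": 0, "y": 0, "z": 0, "roll": 0},
    {"hand": 15, "x": 0, "y": 0, "z": 0, "roll": 0},
    {"hand": 15, "x": 0, "y": 0, "z": 0, "roll": 0},
    {"hand": 15, "x": 0, "y": 0, "z": 0, "roll": 0},
    {"hand": 15, "x": 0, "y": 0, "z": 0, "roll": 0},
  ],
)

```text
time: 4.2
position: [0.4311, -0.2224, 0.1413]
tool_rot: [3.103, 0.482, 0.0]
ft_force: [0.3, -1.8, -2.2]
grip_width: 0.25
grip_force: 12.0
```

Run:
```python
import numpy as np
c=np.array([553.5,-184]);k=np.array([431,-222.]);d=k-c;r=np.hypot(*d);t0=np.arctan2(d[1],d[0]);print(r,np.degrees(t0))
a=np.radians([0,2.5,7]+list(np.arange(13,85,6))+[85,88.5,90]);p=c+r*np.c_[np.cos(t0+a),np.sin(t0+a)];print(np.c_[np.diff(p,axis=0).round(1),np.degrees(np.diff(a)).round(1)])
```

```text
128.25852798157322 -162.76589658760494
[[  1.8  -5.3   2.5]
 [  3.8  -9.3   4.5]
 [  6.1 -11.9   6. ]
 [  7.4 -11.2   6. ]
 [  8.5 -10.4   6. ]
 [  9.5  -9.5   6. ]
 [ 10.5  -8.4   6. ]
 [ 11.3  -7.3   6. ]
 [ 12.   -6.    6. ]
 [ 12.6  -4.8   6. ]
 [ 13.   -3.4   6. ]
 [ 13.3  -2.    6. ]
 [ 13.4  -0.6   6. ]
 [ 13.4   0.8   6. ]
 [ 13.3   2.2   6. ]
 [  7.6   1.9   3.5]
 [  3.2   1.    1.5]]
```

Emit:
send_rows(
  rows=[
    {"hand": 15, "x": 1.8, "y": -5.3, "z": 0, "roll": 2.5},
    {"hand": 15, "x": 3.8, "y": -9.3, "z": 0, "roll": 4.5},
    {"hand": 15, "x": 6.1, "y": -11.9, "z": 0, "roll": 6},
    {"hand": 15, "x": 7.4, "y": -11.2, "z": 0, "roll": 6},
    {"hand": 15, "x": 8.5, "y": -10.4, "z": 0, "roll": 6},
    {"hand": 15, "x": 9.5, "y": -9.5, "z": 0, "roll": 6},
    {"hand": 15, "x": 10.5, "y": -8.4, "z": 0, "roll": 6},
    {"hand": 15, "x": 11.3, "y": -7.3, "z": 0, "roll": 6},
  ],
)

```text
time: 5.0
position: [0.4892, -0.2966, 0.1412]
tool_rot: [2.709, 1.59, -0.003]
ft_force: [-2.2, -2.8, 1.7]
grip_width: 0.251
grip_force: 12.0
```

Emit:
send_rows(
  rows=[
    {"hand": 15, "x": 12, "y": -6, "z": 0, "roll": 6},
    {"hand": 15, "x": 12.6, "y": -4.8, "z": 0, "roll": 6},
    {"hand": 15, "x": 13, "y": -3.4, "z": 0, "roll": 6},
    {"hand": 15, "x": 13.3, "y": -2, "z": 0, "roll": 6},
    {"hand": 15, "x": 13.4, "y": -0.6, "z": 0, "roll": 6},
    {"hand": 15, "x": 13.4, "y": 0.8, "z": 0, "roll": 6},
    {"hand": 15, "x": 13.3, "y": 2.2, "z": 0, "roll": 6},
    {"hand": 15, "x": 7.6, "y": 1.9, "z": 0, "roll": 3.5},
    {"hand": 15, "x": 3.2, "y": 1, "z": 0, "roll": 1.5},
    {"hand": 15, "x": 0, "y": 0, "z": 0, "roll": 0},
  ],
)

```text
time: 6.0
position: [0.5929, -0.31, 0.1414]
tool_rot: [1.85, 2.529, -0.006]
ft_force: [5.4, -8.6, -5.6]
grip_width: 0.246
grip_force: 12.0
```

Emit:
send_rows(
  rows=[
    {"hand": 15, "x": 2, "y": 2, "z": 0, "roll": 0},
    {"hand": 15, "x": 0, "y": 0, "z": 0, "roll": 0},
    {"hand": 15, "x": 0, "y": 0, "z": 0, "roll": 0},
  ],
)

```text
time: 6.3
position: [0.5944, -0.3092, 0.1414]
tool_rot: [1.852, 2.527, -0.008]
ft_force: [5.8, -11.9, -7.2]
grip_width: 0.244
grip_force: 12.0
```

Emit:
send_rows(
  rows=[
    {"hand": 87, "x": 0, "y": 0, "z": 0, "roll": 0},
    {"hand": 87, "x": 0, "y": 0, "z": 0, "roll": 0},
    {"hand": 87, "x": 0, "y": 0, "z": 0, "roll": 0},
    {"hand": 87, "x": 0, "y": 0, "z": 0, "roll": 0},
    {"hand": 87, "x": 0, "y": 0, "z": 0, "roll": 0},
    {"hand": 87, "x": 0, "y": 0, "z": 0, "roll": 0},
    {"hand": 87, "x": 0, "y": 0, "z": 30, "roll": 0},
    {"hand": 87, "x": 0, "y": 0, "z": 40, "roll": 0},
    {"hand": 87, "x": 0, "y": 0, "z": 40, "roll": 0},
    {"hand": 87, "x": 0, "y": 0, "z": 40, "roll": 0},
  ],
)

```text
time: 7.3
position: [0.5934, -0.3038, 0.2929]
tool_rot: [-1.854, -2.536, -0.0]
ft_force: [0.7, -0.2, -0.0]
grip_width: 0.985
grip_force: 0.0
```

Emit:
send_rows(
  rows=[
    {"hand": 87, "x": -11.4, "y": 40, "z": 0, "roll": 2.1},
    {"hand": 87, "x": -11.4, "y": 40, "z": 0, "roll": 2.1},
    {"hand": 87, "x": -11.4, "y": 40, "z": 0, "roll": 2.1},
    {"hand": 87, "x": -11.4, "y": 40, "z": 0, "roll": 2.1},
    {"hand": 87, "x": -11.4, "y": 40, "z": 0, "roll": 2.1},
    {"hand": 87, "x": -11.4, "y": 40, "z": 0, "roll": 2.1},
    {"hand": 87, "x": -11.4, "y": 40, "z": 0, "roll": 2.1},
    {"hand": 87, "x": -11.4, "y": 40, "z": 0, "roll": 2.1},
    {"hand": 87, "x": -11.4, "y": 40, "z": 0, "roll": 2.1},
    {"hand": 87, "x": -11.4, "y": 40, "z": 0, "roll": 2.1},
  ],
)

```text
time: 8.3
position: [0.4789, 0.0975, 0.2916]
tool_rot: [1.359, 2.832, 0.001]
ft_force: [1.0, 1.1, -0.3]
grip_width: 0.998
grip_force: 0.0
```

Emit:
send_rows(
  rows=[
    {"hand": 87, "x": -11.4, "y": 40, "z": 0, "roll": 2.1},
    {"hand": 87, "x": -11.4, "y": 40, "z": 0, "roll": 2.1},
    {"hand": 87, "x": -11.4, "y": 40, "z": 0, "roll": 2.1},
    {"hand": 87, "x": -11.4, "y": 40, "z": 0, "roll": 2.1},
    {"hand": 87, "x": 0, "y": 0, "z": 0, "roll": 0},
    {"hand": 87, "x": 0, "y": 0, "z": 0, "roll": 0},
  ],
)

```text
time: 8.9
position: [0.4337, 0.2566, 0.2912]
tool_rot: [1.146, 2.925, -0.001]
ft_force: [0.4, 0.2, 0.0]
grip_width: 1.004
grip_force: 0.0
```

Run:
```python
from h import *
st=get_state();R=cv2.Rodrigues(st["tool_rot"])[0]
print(st["position"],np.degrees(np.arctan2(R[1,1],R[0,1])))
s=get_image("side");t=get_image("top");cv2.imwrite("pics/s6.png",s);cv2.imwrite("pics/t6.png",t)
g=lambda im,x,y:cv2.resize(im[y:y+150,x:x+200],None,fx=3,fy=3,interpolation=2)
a=g(t,320,100);b=g(s,220,130)[:,:]
cv2.imwrite("pics/c6.png",cv2.resize(np.vstack([a,b]),None,fx=2/3,fy=2/3,interpolation=cv2.INTER_AREA))
```

```text
[0.43371388 0.25660243 0.29122294] 47.19189370010555
```

View pics/c6.png

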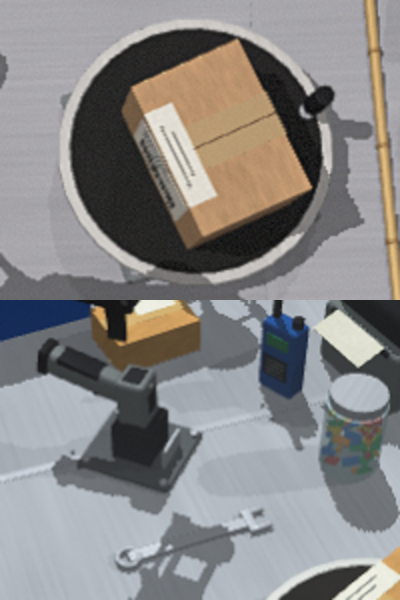

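Run:
```python
from h import *
f=lambda u,v:(320+u/2,100+v/2)
p=[atz("top",f(*q),.136) for q in[(190,236),(132,87),(238,40),(312,187)]]
m=np.mean(p,0);print("parcel",p,m,[np.linalg.norm(p[i]-p[i-1]).round(4) for i in range(4)])
n=(p[0]+p[1]-p[2]-p[3])[:2];n2=(p[1]-p[0])[:2];print("yaw",np.degrees(np.arctan2(n[1],n[0])),np.degrees(np.arctan2(n2[1],n2[0]))+90)
k=atz("top",f(320,98),.108);print("knob",k,np.degrees(np.arctan2(k[1]+.184,k[0]-.5535)))
print("radio",atz("top",(190,130),.1))
```

```text
parcel [array([ 0.4467, -0.1574,  0.136 ]), array([ 0.6007, -0.106 ,  0.136 ]), array([ 0.6459, -0.2146,  0.136 ]), array([ 0.4925, -0.28  ,  0.136 ])] [ 0.54645 -0.1895   0.136  ] [np.float64(0.1309), np.float64(0.1624), np.float64(0.1176), np.float64(0.1668)]
yaw 111.48453022963629 108.45726895405357
knob [ 0.5912 -0.3023  0.108 ] -72.32389130134656
radio [0.6536 0.3028 0.1   ]
```

Emit:
send_rows(
  rows=[
    {"hand": 87, "x": 0, "y": 0, "z": -40, "roll": 0},
    {"hand": 87, "x": 0, "y": 0, "z": -40, "roll": 0},
    {"hand": 87, "x": 0, "y": 0, "z": -38, "roll": 0},
    {"hand": 87, "x": 0, "y": 0, "z": -20, "roll": 0},
    {"hand": 87, "x": 0, "y": 0, "z": 0, "roll": 0},
  ],
)

```text
time: 9.5
position: [0.4329, 0.2531, 0.1502]
tool_rot: [-1.153, -2.919, 0.009]
ft_force: [-1.2, 0.2, -0.4]
grip_width: 0.999
grip_force: 0.0
```

Emit:
send_rows(
  force=6,
  rows=[
    {"hand": 38, "x": 0, "y": 0, "z": 0, "roll": 0},
    {"hand": 38, "x": 0, "y": 0, "z": 0, "roll": 0},
    {"hand": 38, "x": 0, "y": 0, "z": 0, "roll": 0},
    {"hand": 38, "x": 0, "y": 0, "z": 0, "roll": 0},
    {"hand": 38, "x": 0, "y": 0, "z": 0, "roll": 0},
    {"hand": 38, "x": 0, "y": 0, "z": 0, "roll": 0},
    {"hand": 38, "x": 0, "y": 0, "z": 0, "roll": 0},
    {"hand": 38, "x": 0, "y": 0, "z": 0, "roll": 0},
  ],
)

```text
time: 10.3
position: [0.4343, 0.2562, 0.1536]
tool_rot: [1.149, 2.923, 0.001]
ft_force: [0.4, 0.9, 0.9]
grip_width: 0.531
grip_force: 6.0
```

Emit:
send_rows(
  force=20,
  rows=[
    {"hand": 38, "x": 0, "y": 0, "z": 0, "roll": 0},
    {"hand": 38, "x": 0, "y": 0, "z": 5, "roll": 0},
    {"hand": 38, "x": 0, "y": 0, "z": 10, "roll": 0},
    {"hand": 38, "x": 0, "y": 0, "z": 15, "roll": 0},
    {"hand": 38, "x": 0, "y": 0, "z": 20, "roll": 0},
    {"hand": 38, "x": 0, "y": 0, "z": 20, "roll": 0},
    {"hand": 38, "x": 0, "y": 0, "z": 20, "roll": 0},
    {"hand": 38, "x": 0, "y": 0, "z": 20, "roll": 0},
    {"hand": 38, "x": 0, "y": 0, "z": 20, "roll": 0},
    {"hand": 38, "x": 0, "y": 0, "z": 10, "roll": 0},
  ],
)

```text
time: 11.3
position: [0.4343, 0.2561, 0.2955]
tool_rot: [1.149, 2.923, 0.002]
ft_force: [0.0, 0.9, -2.1]
grip_width: 0.53
grip_force: 20.0
```

Emit:
send_rows(
  rows=[
    {"hand": 38, "x": 0, "y": 0, "z": 0, "roll": 0},
    {"hand": 38, "x": 0, "y": 0, "z": 0, "roll": 0},
    {"hand": 38, "x": 0, "y": 0, "z": 0, "roll": 0},
  ],
)

```text
time: 11.6
position: [0.4336, 0.2556, 0.292]
tool_rot: [-1.149, -2.922, 0.003]
ft_force: [-0.2, -0.1, -1.5]
grip_width: 0.528
grip_force: 20.0
```

Run:
```python
from h import *
st=get_state();print(st["position"],st["ft_force"],st["torque"],st["grip_width"]*87)
```

```text
[0.43355872 0.25564762 0.29199041] [-0.18084179 -0.0734403  -1.54287558] [-0.12932199 -0.03364877 -0.03181988] 45.93394686157623
```

```bash
cat > d.py <<'E'
from h import *
import sys,os
a,b=sys.argv[1:3]
for n in("side","top"):
    im=get_image(n);cv2.imwrite(f"pics/{n}_{b}.png",im)
    if os.path.exists(f"pics/{n}_{a}.png"):
        d=cv2.absdiff(im,cv2.imread(f"pics/{n}_{a}.png")).max(2)>40
        ys,xs=np.nonzero(d);print(n,d.sum(),(xs.min(),xs.max(),ys.min(),ys.max()) if d.any() else "")
s=[get_state()];st=s[0];print(st["time"],st["position"].round(4),st["grip_width"]*87,st["grip_force"],st["torque"].round(3))
E
python3 d.py none A
```

```text
11.7 [0.4337 0.2557 0.2922] 45.71000863606105 19.96657739044167 [-0.131 -0.005 -0.028]
```

Emit:
send_rows(
  force=8,
  rows=[
    {"hand": 38, "x": 0, "y": 0, "z": 0, "roll": 0},
    {"hand": 38, "x": 0, "y": 0, "z": 0, "roll": 0},
    {"hand": 38, "x": 0, "y": 0, "z": 0, "roll": 0},
    {"hand": 38, "x": 0, "y": 0, "z": 0, "roll": 0},
  ],
)

```text
time: 12.1
position: [0.4341, 0.2561, 0.2932]
tool_rot: [1.15, 2.924, 0.0]
ft_force: [0.4, -0.8, -2.0]
grip_width: 0.53
grip_force: 8.0
```

```bash
python3 d.py A B
python3 - <<'E'
from h import *
a=cv2.imread("pics/side_B.png")[60:260,190:370];b=cv2.imread("pics/top_B.png")[140:340,120:300]
cv2.imwrite("pics/c7.png",cv2.resize(np.hstack([a,b]),None,fx=2.2,fy=2.2,interpolation=2))
E
```

```text
side 123 (np.int64(21), np.int64(350), np.int64(0), np.int64(478))
top 99 (np.int64(38), np.int64(638), np.int64(119), np.int64(479))
12.2 [0.4341 0.2561 0.2933] 45.65828800053819 7.981751828665438 [-0.065 -0.043 -0.031]
```

View pics/c7.png

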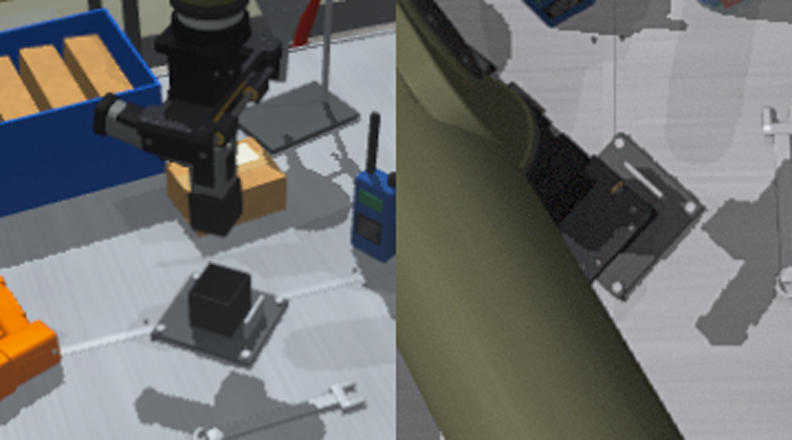

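Emit:
send_rows(
  force=5,
  rows=[
    {"hand": 38, "x": 0, "y": 0, "z": 0, "roll": 0},
    {"hand": 38, "x": 0, "y": 0, "z": 0, "roll": 0},
    {"hand": 38, "x": 0, "y": 0, "z": 0, "roll": 0},
    {"hand": 38, "x": 0, "y": 0, "z": 0, "roll": 0},
  ],
)

```text
time: 12.6
position: [0.4341, 0.256, 0.2933]
tool_rot: [1.15, 2.924, 0.0]
ft_force: [0.1, 0.3, -2.1]
grip_width: 0.529
grip_force: 5.0
```

```bash
python3 d.py B C
```

```text
side 6 (np.int64(240), np.int64(351), np.int64(102), np.int64(450))
top 2 (np.int64(261), np.int64(636), np.int64(294), np.int64(474))
12.7 [0.4341 0.256  0.2933] 46.19318687145471 4.994832761149155 [-0.063 -0.097 -0.02 ]
```

Emit:
send_rows(
  force=3.5,
  rows=[
    {"hand": 38, "x": 0, "y": 0, "z": 0, "roll": 0},
    {"hand": 38, "x": 0, "y": 0, "z": 0, "roll": 0},
    {"hand": 38, "x": 0, "y": 0, "z": 0, "roll": 0},
    {"hand": 38, "x": 0, "y": 0, "z": 0, "roll": 0},
  ],
)

```text
time: 13.1
position: [0.4341, 0.256, 0.2933]
tool_rot: [1.15, 2.924, 0.0]
ft_force: [0.5, 0.2, -1.7]
grip_width: 0.529
grip_force: 3.5
```

```bash
python3 d.py C D
```

```text
side 7 (np.int64(238), np.int64(293), np.int64(102), np.int64(450))
top 5 (np.int64(258), np.int64(274), np.int64(249), np.int64(291))
13.2 [0.4341 0.256  0.2933] 46.06825610122613 3.4997669287986355 [-0.115 -0.074  0.006]
```

Emit:
send_rows(
  force=8,
  rows=[
    {"hand": 38, "x": 0, "y": 0, "z": 0, "roll": 0},
    {"hand": 38, "x": 0, "y": 0, "z": -10, "roll": 0},
    {"hand": 38, "x": 0, "y": 0, "z": -20, "roll": 0},
    {"hand": 38, "x": 0, "y": 0, "z": -25, "roll": 0},
    {"hand": 38, "x": 0, "y": 0, "z": -20, "roll": 0},
    {"hand": 38, "x": 0, "y": 0, "z": -12, "roll": 0},
    {"hand": 38, "x": 0, "y": 0, "z": -8, "roll": 0},
    {"hand": 38, "x": 0, "y": 0, "z": -6, "roll": 0},
    {"hand": 38, "x": 0, "y": 0, "z": 0, "roll": 0},
    {"hand": 38, "x": 0, "y": 0, "z": 0, "roll": 0},
  ],
)

```text
time: 14.2
position: [0.4359, 0.2567, 0.1945]
tool_rot: [1.149, 2.92, 0.006]
ft_force: [0.8, -0.5, 5.0]
grip_width: 0.556
grip_force: 8.0
```

Emit:
send_rows(
  rows=[
    {"hand": 38, "x": 0, "y": 0, "z": 10, "roll": 0},
    {"hand": 38, "x": 0, "y": 0, "z": 20, "roll": 0},
    {"hand": 38, "x": 0, "y": 0, "z": 0, "roll": 0},
    {"hand": 38, "x": 0, "y": 0, "z": 0, "roll": 0},
  ],
)

```text
time: 14.6
position: [0.4342, 0.2562, 0.2225]
tool_rot: [1.149, 2.923, 0.001]
ft_force: [-0.3, -0.3, -2.3]
grip_width: 0.53
grip_force: 8.0
```

```bash
python3 d.py D E
python3 - <<'E'
from h import *
# dark scanner body in side view: shift between D (pivot .2423) and E ; compare template of hood
D=cv2.imread("pics/side_D.png");E=cv2.imread("pics/side_E.png")
# hood region in D crop c7 px (190..242,175..235)/2.2+(190,60)
for nm,(x0,x1,y0,y1) in dict(hood=(274,301,138,168),butt=(230,250,100,124),head=(272,300,110,135)).items():
    r=cv2.matchTemplate(E[y0-20:y1+90,x0-50:x1+50],D[y0:y1,x0:x1],cv2.TM_CCOEFF_NORMED);_,v,_,l=cv2.minMaxLoc(r);print(nm,v,l[0]-50,l[1]-20)
P=np.array([[.434,.256,.242],[.434,.256,.152],[.34,.345,.267]]);print(proj("side",P-[0,0,.0717 if 0 else .071])-proj("side",P))
E
```

```text
side 13714 (np.int64(0), np.int64(352), np.int64(0), np.int64(479))
top 17574 (np.int64(38), np.int64(639), np.int64(117), np.int64(479))
14.7 [0.4336 0.2558 0.2214] 46.210868133708885 7.999503158644075 [-0.097 -0.009  0.044]
hood 0.665012538433075 2 44
butt 0.7621612548828125 0 0
head 0.8009547591209412 -33 -6
[[ 0.86737616 24.26993132]
 [ 0.79411153 21.8994948 ]
 [ 2.86004394 24.73176674]]
```

Run:
```python
from h import *
D=cv2.imread("pics/side_D.png");E=cv2.imread("pics/side_E.png")
for nm,(x0,x1,y0,y1) in dict(hoodtip=(274,301,150,170),butt=(228,250,98,126),joint=(262,300,108,140)).items():
    m=16;T=D[y0:y1,x0:x1];S=E[y0+22-m:y1+22+m,x0-m:x1+m]
    r=cv2.matchTemplate(S,T,cv2.TM_SQDIFF_NORMED);v,_,l,_=cv2.minMaxLoc(r);print(nm,v,l[0]-m,l[1]-m+22)
```

```text
hoodtip 0.3456929326057434 2 14
butt 0.30527177453041077 -16 6
joint 0.3122556507587433 1 25
```

```bash
cat > fit.py <<'E'
from h import *
def box(x0,x1,y0,y1,z0,z1): return np.array([[x,y,z] for x in(x0,x1) for y in(y0,y1) for z in(z0,z1)],float)
hood=box(-22,22,-25,25,0,50);head=box(-20,20,-23,23,50,115)
hand=np.array([[x,y,z] for y in(-15,15) for x,z in((-20,71),(-20,105),(-131,98),(-127,132))],float)
def pose(th,phi,yaw,g,piv=(6,0,90)):
    c,s=np.cos,np.sin;t,f,w=np.radians([th,phi,yaw])
    Ry=np.array([[c(t),0,-s(t)],[0,1,0],[s(t),0,c(t)]])
    Rx=np.array([[1,0,0],[0,c(f),-s(f)],[0,s(f),c(f)]])
    Rz=np.array([[c(w),-s(w),0],[s(w),c(w),0],[0,0,1]])
    R=Rz@Ry@Rx
    return R,np.array(g)-R@(np.array(piv)/1000)
def mask(cam,th,phi,yaw,g,piv=(6,0,90)):
    R,t=pose(th,phi,yaw,g,piv);m=np.zeros((480,640),np.uint8)
    for b in(hood,head,hand):
        cv2.fillConvexPoly(m,cv2.convexHull(proj(cam,b/1000@R.T+t).round().astype(np.int32)),1)
    return m
def fit(file,yaw,g,cam="side",ths=range(-40,80,3),phis=(-6,0,6),pxs=(6,),pzs=(90,)):
    im=cv2.imread(file);hsv=cv2.cvtColor(im,cv2.COLOR_BGR2HSV)
    dark=((im.max(2)<85)&(im.max(2).astype(int)-im.min(2)<40)).astype(float)
    k=np.ones((9,9),np.uint8);out=[]
    for th in ths:
      for ph in phis:
        for px in pxs:
          for pz in pzs:
            m=mask(cam,th,ph,yaw,g,(px,0,pz));r=cv2.dilate(m,k)-m
            out.append((dark[m>0].mean()-dark[r>0].mean(),th,ph,px,pz))
    return sorted(out)[::-1][:5]
if __name__=="__main__":
    for f,z in(("D",.2423),("E",.1715)):
        print(f,np.round(fit(f"pics/side_{f}.png",-43,(.434,.256,z)),3).tolist())
E
python3 fit.py
```

```text
D [[0.686, 2.0, 0.0, 6.0, 90.0], [0.68, 2.0, 6.0, 6.0, 90.0], [0.656, 5.0, 0.0, 6.0, 90.0], [0.649, 5.0, -6.0, 6.0, 90.0], [0.639, 2.0, -6.0, 6.0, 90.0]]
E [[0.604, -1.0, 6.0, 6.0, 90.0], [0.572, 2.0, 0.0, 6.0, 90.0], [0.571, 2.0, 6.0, 6.0, 90.0], [0.55, -1.0, 0.0, 6.0, 90.0], [0.547, -4.0, 6.0, 6.0, 90.0]]
```

Run:
```python
from fit import *
for f,z in(("D",.2423),("E",.171)):
    print(f,np.round(fit(f"pics/side_{f}.png",-43,(.434,.256,z),ths=range(-14,14,2),phis=(-4,0,4),pxs=(0,3,6,9),pzs=(78,82,86,90,94)),3).tolist())
```

```text
Traceback (most recent call last):
  File "fit.py", line 25, in fit
    m=mask(cam,th,ph,yaw,g,(px,0,pz));r=cv2.dilate(m,k)-m
  File "fit.py", line 15, in mask
    cv2.fillConvexPoly(m,cv2.convexHull(proj(cam,b/1000@R.T+t).round().astype(np.int32)),1)
                                        ~~~~^^^^^^^^^^^^^^^^^^
  File "h.py", line 15, in proj
    c=get_calibration(cam);W=np.linalg.inv(np.array(c["world_from_camera"]))
ValueError: time passes only in moves, steps and waits
```

```bash
sed -i 's/^from bench.*/from bench import get_state, get_image\nimport bench, functools\nget_calibration=functools.lru_cache(None)(bench.get_calibration)/' h.py
python3 - <<'E'
from fit import *
for f,z in(("D",.2423),("E",.171)):
    print(f,np.round(fit(f"pics/side_{f}.png",-43,(.434,.256,z),ths=range(-14,14,2),phis=(-4,0,4),pxs=(0,3,6,9),pzs=(78,82,86,90,94)),3).tolist())
E
```

```text
D [[0.705, 8.0, -4.0, 6.0, 82.0], [0.698, 6.0, -4.0, 6.0, 82.0], [0.693, 2.0, 4.0, 6.0, 90.0], [0.693, 4.0, 0.0, 6.0, 86.0], [0.692, 6.0, -4.0, 6.0, 86.0]]
E [[0.623, 2.0, 4.0, 3.0, 82.0], [0.621, 4.0, 0.0, 3.0, 82.0], [0.617, 4.0, 4.0, 6.0, 82.0], [0.616, 2.0, 4.0, 3.0, 86.0], [0.614, 4.0, 4.0, 3.0, 82.0]]
```

Emit:
send_rows(
  rows=[
    {"hand": 38, "x": 5, "y": -5, "z": 0, "roll": 0},
    {"hand": 38, "x": 10, "y": -9, "z": 0, "roll": 0},
    {"hand": 38, "x": 12, "y": -11, "z": 0, "roll": 0},
    {"hand": 38, "x": 8, "y": -7.5, "z": 0, "roll": 0},
    {"hand": 38, "x": 3, "y": -3, "z": -5, "roll": 0},
    {"hand": 38, "x": 0, "y": 0, "z": -10, "roll": 0},
    {"hand": 38, "x": 0, "y": 0, "z": -15, "roll": 0},
    {"hand": 38, "x": 0, "y": 0, "z": -10, "roll": 0},
    {"hand": 38, "x": 0, "y": 0, "z": 0, "roll": 0},
    {"hand": 38, "x": 0, "y": 0, "z": 0, "roll": 0},
  ],
)

```text
time: 15.7
position: [0.4718, 0.2208, 0.182]
tool_rot: [-1.149, -2.924, 0.001]
ft_force: [-0.4, -1.0, -1.4]
grip_width: 0.532
grip_force: 8.0
```

Emit:
send_rows(
  force=5,
  rows=[
    {"hand": 38, "x": -2.4, "y": 2.3, "z": 0.3, "roll": 0},
    {"hand": 38, "x": -4.6, "y": 4.3, "z": 1.6, "roll": 0},
    {"hand": 38, "x": -4.7, "y": 4.4, "z": 1.2, "roll": 0},
    {"hand": 38, "x": -4.7, "y": 4.4, "z": 0.5, "roll": 0},
    {"hand": 38, "x": 0, "y": 0, "z": 0, "roll": 0},
  ],
)

```text
time: 16.2
position: [0.4549, 0.2373, 0.1863]
tool_rot: [-1.147, -2.925, -0.002]
ft_force: [1.2, 0.2, -2.2]
grip_width: 0.527
grip_force: 5.0
```

Emit:
send_rows(
  rows=[
    {"hand": 38, "x": -4.7, "y": 4.4, "z": 0, "roll": 0},
    {"hand": 38, "x": -4.7, "y": 4.4, "z": -0.6, "roll": 0},
    {"hand": 38, "x": -4.7, "y": 4.4, "z": -1.1, "roll": 0},
    {"hand": 38, "x": -4.6, "y": 4.3, "z": -1.7, "roll": 0},
    {"hand": 38, "x": -4.5, "y": 4.2, "z": -2.3, "roll": 0},
    {"hand": 38, "x": -4.3, "y": 4, "z": -2.7, "roll": 0},
    {"hand": 38, "x": 0, "y": 0, "z": 0, "roll": 0},
  ],
)

```text
time: 16.9
position: [0.4271, 0.2625, 0.1769]
tool_rot: [-1.147, -2.924, 0.001]
ft_force: [-0.5, 1.0, -2.3]
grip_width: 0.524
grip_force: 5.0
```

```bash
python3 d.py E F
python3 - <<'E'
from fit import *
g=get_state()["position"]-[0,0,.051];print(g)
print(np.round(fit("pics/side_F.png",-43,g,ths=range(0,70,4),phis=(-4,0,4),pxs=(1,4,7),pzs=(80,84,88)),3).tolist())
E
```

```text
side 12385 (np.int64(0), np.int64(347), np.int64(0), np.int64(479))
top 11554 (np.int64(75), np.int64(632), np.int64(140), np.int64(479))
17.0 [0.4277 0.2616 0.177 ] 46.24789495105916 4.999758579942863 [-0.077 -0.001  0.017]
[0.42770595 0.26164763 0.12602272]
[[0.527, 48.0, -4.0, 1.0, 84.0], [0.523, 44.0, 4.0, 4.0, 88.0], [0.523, 44.0, 0.0, 1.0, 88.0], [0.522, 44.0, 0.0, 1.0, 84.0], [0.518, 44.0, -4.0, 1.0, 88.0]]
```

Emit:
send_rows(
  force=25,
  rows=[
    {"hand": 38, "x": 0, "y": 0, "z": 0, "roll": 0},
    {"hand": 38, "x": 0, "y": 0, "z": 0, "roll": 0},
    {"hand": 38, "x": 0, "y": 0, "z": 5, "roll": 0},
    {"hand": 38, "x": 0, "y": 0, "z": 10, "roll": 0},
    {"hand": 38, "x": 0, "y": 0, "z": 20, "roll": 0},
    {"hand": 38, "x": 0, "y": 0, "z": 25, "roll": 0},
    {"hand": 38, "x": 0, "y": 0, "z": 25, "roll": 0},
    {"hand": 38, "x": 0, "y": 0, "z": 18, "roll": 0},
    {"hand": 38, "x": 0, "y": 0, "z": 10, "roll": 0},
  ],
)

```text
time: 17.9
position: [0.4289, 0.262, 0.2933]
tool_rot: [1.149, 2.922, 0.005]
ft_force: [-0.4, 0.0, -2.2]
grip_width: 0.526
grip_force: 25.0
```

Emit:
send_rows(
  rows=[
    {"hand": 38, "x": 1.2, "y": -7.7, "z": 0, "roll": -0.75},
    {"hand": 38, "x": 2.7, "y": -18, "z": 0, "roll": -1.75},
    {"hand": 38, "x": 4.3, "y": -28.3, "z": 0, "roll": -2.75},
    {"hand": 38, "x": 5.5, "y": -36, "z": 0, "roll": -3.5},
    {"hand": 38, "x": 5.8, "y": -38.6, "z": 0, "roll": -3.75},
    {"hand": 38, "x": 5.8, "y": -38.6, "z": 0, "roll": -3.75},
    {"hand": 38, "x": 5.5, "y": -36, "z": 0, "roll": -3.5},
    {"hand": 38, "x": 4.3, "y": -28.3, "z": 0, "roll": -2.75},
    {"hand": 38, "x": 2.7, "y": -18, "z": 0, "roll": -1.75},
    {"hand": 38, "x": 1.2, "y": -7.7, "z": 0, "roll": -0.75},
  ],
)

```text
time: 18.9
position: [0.4667, 0.001, 0.2899]
tool_rot: [-1.763, -2.599, 0.001]
ft_force: [-0.2, -0.1, -1.3]
grip_width: 0.529
grip_force: 25.0
```

Emit:
send_rows(
  rows=[
    {"hand": 38, "x": 0, "y": 0, "z": 0, "roll": 0},
    {"hand": 38, "x": 0, "y": 0, "z": 0, "roll": 0},
    {"hand": 38, "x": 0, "y": 0, "z": 0, "roll": 0},
  ],
)

```text
time: 19.2
position: [0.4671, 0.006, 0.2903]
tool_rot: [-1.751, -2.608, -0.0]
ft_force: [-0.9, 1.1, -1.6]
grip_width: 0.526
grip_force: 25.0
```

```bash
python3 d.py F G
python3 - <<'E'
from fit import *
st=get_state();g=st["position"]-[0,0,.051];R=cv2.Rodrigues(st["tool_rot"])[0];yaw=np.degrees(np.arctan2(R[1,1],R[0,1]))-90;print(g,yaw)
best=fit("pics/side_G.png",yaw,g,ths=range(28,70,4),phis=(-4,0,4),pxs=(1,4,7),pzs=(80,84,88))
print(np.round(best,3).tolist())
_,th,ph,px,pz=best[0]
a=cv2.imread("pics/side_G.png");b=cv2.imread("pics/top_G.png")
# compare the expected label point and the scanner axis
L=np.array([.5225,-.134,.091])
for _,th,ph,px,pz in best[:4]:
    R,t=pose(th,ph,yaw,g,(px,0,pz));print("label in scanner mm",((L-t)@R*1000).round(),"win",t.round(3))
c,_h=cv2.findContours(mask("side",*best[0][1:3],yaw,g,(best[0][3],0,best[0][4])),0,2)
a=a[80:400,180:500];b=b[80:400,300:620];cv2.imwrite("pics/c8.png",cv2.resize(np.hstack([a,b]),None,fx=1.25,fy=1.25,interpolation=2))
E
```

```text
side 46848 (np.int64(0), np.int64(422), np.int64(0), np.int64(479))
top 81050 (np.int64(89), np.int64(639), np.int64(92), np.int64(479))
19.3 [0.4672 0.0057 0.2904] 45.69522982687833 24.99975984217599 [-0.082  0.009  0.005]
[0.46715489 0.00571038 0.23940295] -67.78858480932429
[[0.54, 48.0, -4.0, 1.0, 88.0], [0.53, 48.0, 0.0, 4.0, 88.0], [0.53, 48.0, 0.0, 1.0, 88.0], [0.529, 52.0, -4.0, 1.0, 88.0], [0.529, 52.0, -4.0, 4.0, 88.0]]
label in scanner mm [  -9.   13. -123.] win [ 0.486 -0.056  0.18 ]
label in scanner mm [  -6.   -2. -123.] win [ 0.491 -0.052  0.178]
label in scanner mm [  -9.   -2. -123.] win [ 0.492 -0.054  0.18 ]
label in scanner mm [ -23.   13. -121.] win [ 0.487 -0.06   0.185]
```

View pics/c8.png

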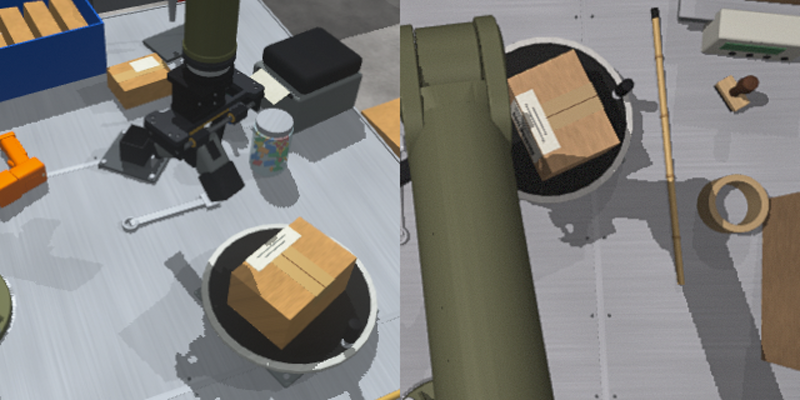

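Emit:
send_rows(
  rows=[
    {"hand": 38, "x": 0, "y": 0, "z": -2, "roll": 0},
    {"hand": 38, "x": 0, "y": 0, "z": -4, "roll": 0},
    {"hand": 38, "x": 0, "y": 0, "z": -2, "roll": 0},
    {"hand": 38, "x": 0, "y": 0, "z": 0, "roll": 0},
    {"hand": 38, "x": 0, "y": 0, "z": 0, "roll": 0},
    {"hand": 38, "x": 0, "y": 0, "z": 0, "roll": 0},
    {"hand": 38, "x": 0, "y": 0, "z": 0, "roll": 0},
    {"hand": 38, "x": 0, "y": 0, "z": 0, "roll": 0},
  ],
)

```text
time: 20.1
position: [0.4673, 0.0044, 0.2826]
tool_rot: [1.755, 2.605, 0.0]
ft_force: [-0.2, -0.3, -2.7]
grip_width: 0.525
grip_force: 25.0
```

```bash
python3 -c "
from bench import *
s=get_state();print(s['position'],s['qd'].round(3),s['grip_force']);print(close_job())"
```

```text
[0.46728747 0.00441438 0.28259988] [ 0.     0.     0.     0.001  0.001  0.001 -0.001] 24.999854906927794
the job is handed in; nothing more can be done
None
```

I handed the job in at about 20 s of the 51 s, but the hand-in returned no verdict: the turntable is in the next anticlockwise stop with the parcel standing on it, and the scanner is held at about a 48° slant, handle down, its window about 12 cm from the label and aimed within about 1–2 cm of its middle (estimated from camera images).

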